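# Clamp a brass clasp plate with the swing strap and cam lever

### The arm

A 6-joint arm with a two-finger parallel gripper is mounted at the origin on the work surface. World frame = base frame: x ahead of the robot, y to its left, z up, the work surface at z = 0. Lengths are in mm, angles in rad, forces in N, time in s.
With the tool pointing down it reaches from about 350 to 775 mm from the base axis. Payload 5.5 kg.
Tool frame: the origin (TCP) lies at the very end of the fingers, on their centre line; the grasp point (between the pads) lies 19 mm behind it (pinch_z is the distance from the TCP to the grasp point, in mm); z points along the fingers, y is the direction in which the jaws open and shut (so a half turn about z gives the same grasp; the last joint's range is limited). The gripper opens to 85 mm and grips with 20 to 120 N. Pads are 22 mm wide; open, the fingers measure 114 mm over their backs; the gripper's body (76 mm by 85 mm) begins 54 mm behind the grasp point. The pads swing forward as they close: fully open they stand 13 mm farther back than shut.
Start: joints at [1.037, 0.313, 0.046, 1.304, 0, 1.431], TCP at [220.656, 531.021, 231.323] pointing down, gripper open.
Joint ranges: [-2.76, 2.76], [-0.86, 1.69], [-1.03, 1.26], [-2.2, 2.34], [-1.47, 1.5], [-3.14, 3.14]. Speed limits (rad/s): [2.57, 2.57, 3.14, 3.14, 3.14, 3.14].

### API

Orientations are given as a rotation vector (axis times angle).
In Python, from workcell import sense, read_camera, hand_in, look_for, outline_of, pinch_z gives the robot as it stands. The module is installed in compiled form; this text tells all that it offers.
- The arm moves only by the tool apply_moves, never from a script. Its argument "deltas" is a list of rows, each a list of 4 numbers: the shift along the tool's x, y, z each as a share of 20 mm, from -1 to 1, then the turn about the tool's z as a share of 4 degrees, from -1 to 1. In form: [[x, y, z, spin], ...]. A call has 1 to 8 rows; each row shifts and turns the pose as measured when the row begins, along the tool's axes as they then stand; what a row does not reach is not made up. A row lasts 1/12 s, in which the tool goes at most 41.7 mm and 7.16 degrees, less where a joint would pass 70% of its speed; a pose out of reach is approached as far as the arm can. A call with a number of a shift or a turn outside -1 to 1 is refused whole. A call with a gripper value outside its range is refused whole. "hand" is the opening, from 0 (shut) to 1 (fully open), set as the call begins (left out, the last holds). The fingers move at their own pace and stop on an object; the grip force is fixed at half the most. Time passes only in rows, so rows that do not move let the fingers close. It gives the time, the measured TCP pose, the force and the opening at its end, in the units of the state.
- sense(): the state, without advancing time (a new reading comes with each control period).
- read_camera(name): name is "scene" or "top"; returns a dict with "pixels" (400x640x3 uint8, red, green, blue), "z_map" (400x640 float32, mm along the optical axis (not along the pixel's ray), 0 where there is no reading), "vertical_fov" (degrees; the focal length in pixels is half the picture's height over the tangent of half this angle, whatever the lens; pixels are square), "cx", "cy" (the principal point, pixels), "position" and "rotation" of the camera in the world. Camera axes: x right, y down, z forward; pixel columns grow to the right and rows downward; lengths in mm; the calibration is good to about 2 mm. A picture is of the moment at which its call begins.
- hand_in(): hands the job in, once; it reports no verdict.
Trained networks look in a picture, given as the dict that the camera call returned (one of the last four; its "shot" number tells which), for a name from the list of things; names that differ only in an ending like _2 or _b are one class to them, and where a whole thing is asked for, a point or a joint stands for the part that bears it (a point fixed in the world has none). Each returns a list of dicts, best first, with "score" (0 to 1); they miss things now and then, are a little off and sometimes report something else, mostly with a low value. They report only what shows in the picture. A call takes as long as a camera call. They do not tell look-alikes from the thing itself.
- look_for(picture, target): "at" ([column, row] in pixels, amid what is visible of it).
- outline_of(picture, target): "mask" (400x640 bool, what is visible of it) and "at" ([column, row] in pixels, amid what is visible of it).
The state is a dict: "clock": time; "qpos": joint angles; "qd": joint speeds; "joint_efforts": joint torques, N m; "ee_pos": TCP position; "orientation": TCP orientation; "wrist_force": force on the tool from outside, world axes, zero at the start; "wrist_torque": the same for the moment, N m; "finger_gap": opening from 0.0 (shut) to 1.0 (fully open).
Only numpy, scipy, OpenCV 4.12 (cv2) and the standard library are available. Lean on these libraries where they do the work, as an engineer would, in place of code of your own. Each camera call takes 0.05 s, during which the arm holds its last target.

### The job

Clamp the brass clasp plate in its fixture: with the outside of a finger push the blue tab to swing the clamp strap over the plate until it meets its stop pin, then push the red cam lever fully down so that the pad presses on the plate. Nothing needs to be picked up: leave the plate in its nest and leave the things around the fixture where they are, and finish clear of everything.

Things in the scene. Friction and masses are not known exactly. Their poses are not given: they have to be found in the camera images.
- fixture: the clamping fixture, screwed to the table: aluminium base 120 x 235 x 18 mm with a grey nest in which the brass clasp plate lies. Origin on the table surface under the nest's centre. Its y axis runs from the nest to the strap's pivot post; the post's vertical axis is at y = +85 mm. A steel stop pin (12 mm wide, 62 mm high, at x = +20.5, y = -32 mm) is where the strap comes to rest. Its place on the table varies; it is turned up to about 30 degrees
- strap (a joint): swing of the steel clamp strap about the vertical pivot post: 0 = over the clasp plate, against the stop pin (strap then points along the fixture's -y axis); larger = swung open, clockwise seen from above, towards the fixture's -x side; about 1.0 to 1.35 rad at the start. To close it, push the tab counter-clockwise (seen from above). Stiff hinge (0.15 N m of friction, about 1.5 N at the tab): it stays where it is left
- strap_pivot (a point): point on the pivot post's axis, at the top of its nut, 64 mm above the table
- strap_tab (a point): centre of the blue upright push tab near the free end of the strap, 115 mm from the pivot axis, 76 mm above the table. The tab is a plate 28 mm long along the strap, 6 mm thick, standing from 56 mm (the strap's top) to 92 mm above the table. The strap itself is 26 mm wide and spans 46 to 56 mm above the table, its end 130 mm from the pivot axis. Its y axis is the tab's normal and points the way it moves when closing
- lever (a joint): angle of the red cam lever that rides on the strap: 0 = pushed fully down, lying along the strap's top; larger = raised, tilted up from the strap and leaning towards the pivot post; 0.7 to 1.0 rad at the start. Stiff (0.2 N m, about 3 N at its end), no spring: it stays where it is left. As it goes down the cam lowers a rubber pad onto the clasp plate
- lever_pin (a point): axis of the cam lever, across the strap, 85 mm from the pivot axis, 66 mm above the table; the lever runs from here towards the pivot post
- lever_end (a point): free end of the red lever, 70 mm from lever_pin towards the pivot post, mid-thickness, 14 mm wide, 8 mm thick; the lever's mid-thickness line runs 6 mm above a parallel through lever_pin (on the side away from the strap), so with the lever down its upper face is 76 mm above the table
- pad: black rubber pressure pad (16 mm wide) under the strap, below lever_pin; origin at the centre of its underside. It clears the clasp plate by about 2 to 3 mm while the lever is raised and presses on it when the lever is down
- clasp: the brass clasp plate to be clamped, 40 x 26 x 6 mm, loose in the nest (recess 3 mm deep, 1 mm or more play), its top 33 mm above the table; origin at the centre of its underside
- spare_clasp: a second brass clasp plate like the first, 40 x 26 x 6 mm, lying on the table by the fixture; a bystander, origin at its underside (not to be disturbed)
- stud_tray: open white tray of steel studs, 100 x 75 x 28 mm; a bystander, origin at its underside (not to be disturbed)
- stud_cup: white ceramic cup of copper studs, 68 mm wide, 38 mm high with its load; a bystander, origin at its underside (not to be disturbed)
- pliers: pliers with orange handles lying flat, 150 mm long, 13 mm high; a bystander (not to be disturbed)
- oil_bottle: small white bottle with a yellow cap, 34 mm wide, 75 mm high; a bystander, origin at its underside (not to be disturbed)
- spool: green spool standing upright, 52 mm wide, 41 mm high; a bystander, origin at its underside (not to be disturbed)
- brush: hand brush lying flat, 150 mm long; a bystander (not to be disturbed)
Not all that is in view belongs to the job. Leave any black or green look-alike of the clasp alone.

How it is judged:
By the outcome, as a careful person would: the job done as asked, in the order asked, and still so for the second after the job is handed in, with the robot touching nothing.
It also fails if it takes over 48 s, if anything falls off the work surface, if the arm or the gripper's body presses on something with over 40 N, if the wrist force passes 120 N, or if a joint passes its speed limit or range.

## Working session

There is one attempt and no reset: what is moved stays moved. The work goes in short steps, Python scripts to look and compute and a tool call to move; the robot and the scene stay as the last step left them, time stands still between calls to the robot, and variables do not carry over. Pictures are saved under pics/ and viewed, and the job is handed in when it is done.

Besides the shell and the picture viewer there is one more tool, called after ">>>" by a JSON object that holds its "fn" and its "kwargs". apply_moves: Moves the arm, as the interface text tells. Shift numbers are shares of 20 mm and turn numbers shares of 4 degrees, none past 1 either way. Its arguments: {"type":"object","properties":{"deltas":{"type":"array","items":{"type":"array","items":{"type":"number","minimum":-1,"maximum":1}}},"hand":{"type":"number"}},"required":["deltas"]}

```bash
mkdir -p pics; cat > h.py <<'E'
import numpy as np, cv2
from workcell import *
def f(p): return 200/np.tan(np.radians(p["vertical_fov"])/2)
def R(p):
    r=np.array(p["rotation"],float)
    if r.shape==(3,3): return r
    return cv2.Rodrigues(r)[0]
def pt(p,u,v,z=None):
    z=p["z_map"][int(round(v)),int(round(u))] if z is None else z
    c=np.array([(u-p["cx"])/f(p)*z,(v-p["cy"])/f(p)*z,z]); return R(p)@c+np.array(p["position"])
def pz(p,u,v,h):
    d=R(p)@np.array([(u-p["cx"])/f(p),(v-p["cy"])/f(p),1]);o=np.array(p["position"]);return o+d*(h-o[2])/d[2]
def cloud(p):
    v,u=np.mgrid[0:400,0:640];z=p["z_map"].astype(float)
    c=np.stack([(u-p["cx"])/f(p)*z,(v-p["cy"])/f(p)*z,z],-1);return c@R(p).T+np.array(p["position"])
def save(p,n): cv2.imwrite("pics/"+n+".png",p["pixels"][:,:,::-1])
E
python3 - <<'E'
from h import *
import pickle
for n in("scene","top"):
    p=read_camera(n);save(p,n+"0");pickle.dump(p,open(n+"0.pkl","wb"))
    print(n,p["vertical_fov"],p["cx"],p["cy"],p["position"],p["rotation"])
    for t in("fixture","strap_tab","strap_pivot","lever_end","lever_pin","clasp","pad","stud_tray","stud_cup","pliers","oil_bottle","spool","brush","spare_clasp"):
        for r in look_for(p,t)[:3]:
            u,v=r["at"];print(t,round(r["score"],2),np.round(r["at"]),np.round(pt(p,u,v)))
print(sense())
E
```

```text
scene 43.97139789070336 318.26123974292267 208.41022066521265 [1153.5908501  -313.09673855  883.00238818] [-2.21431486 -1.15225133  0.416167  ]
fixture 0.63 [318. 237.] [639.  45.  32.]
strap_tab 0.7 [323. 202.] [583.  99.  56.]
strap_tab 0.15 [384. 205.] [656. 212.  41.]
strap_pivot 0.57 [315. 232.] [625.  49.  28.]
strap_pivot 0.43 [227. 282.] [ 639. -171.   50.]
lever_end 0.54 [322. 185.] [577.  98. 105.]
lever_pin 0.54 [316. 188.] [559.  97.  82.]
clasp 0.54 [317. 177.] [472. 159.   3.]
clasp 0.43 [285. 194.] [476.  64.   6.]
clasp 0.23 [280. 307.] [ 726. -106.   13.]
pad 0.29 [306. 235.] [621.  28.  32.]
stud_tray 0.97 [416. 252.] [780. 200.  13.]
stud_cup 0.67 [306. 236.] [624.  26.  33.]
stud_cup 0.61 [278. 310.] [ 733. -113.   22.]
pliers 0.74 [348. 268.] [722.  65.  -3.]
oil_bottle 0.91 [228. 283.] [ 642. -168.   49.]
oil_bottle 0.71 [346. 271.] [726.  56.  -0.]
oil_bottle 0.64 [249. 262.] [ 593. -101.    4.]
spool 0.78 [385. 204.] [656. 216.  40.]
brush 0.8 [413. 191.] [649. 310.  18.]
spare_clasp 0.74 [248. 263.] [ 594. -102.    5.]
top 44.987148053598574 326.2549551086145
[... 865 characters left out ...]
    5.]
{'clock': 1.5, 'qpos': array([ 1.03741199e+00,  3.13191748e-01,  4.61223294e-02,  1.30359047e+00,
       -1.52979106e-06,  1.43123338e+00]), 'qd': array([ 1.23116137e-05, -8.85462486e-04,  1.92791924e-04,  1.78810962e-03,
       -9.16944560e-04, -6.87976823e-04]), 'joint_efforts': array([ 3.52126126e-04, -4.80460525e+01,  2.98810655e+01,  4.30699538e-04,
       -1.31760107e-04, -1.29745303e-05]), 'ee_pos': array([220.65733235, 531.0362611 , 231.33703022]), 'orientation': array([6.14614172e-01, 3.08083782e+00, 2.01495148e-04]), 'wrist_force': array([-0.36608358, -0.51323074, -0.39511558]), 'wrist_torque': array([-0.00773536, -0.02014143,  0.03761781]), 'finger_gap': 0.998284618328809}
```

```bash
python3 - <<'E'
from h import *
import pickle
for n,(a,b,c,d) in dict(scene=(130,240,230,430),top=(140,280,220,440)).items():
    p=pickle.load(open(n+"0.pkl","rb"))
    cv2.imwrite(f"pics/{n}crop.png",cv2.resize(p["pixels"][a:b,c:d,::-1],None,fx=3.6,fy=3.6,interpolation=cv2.INTER_CUBIC))
E
```

```text
(no output)
```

View pics/scene0.png

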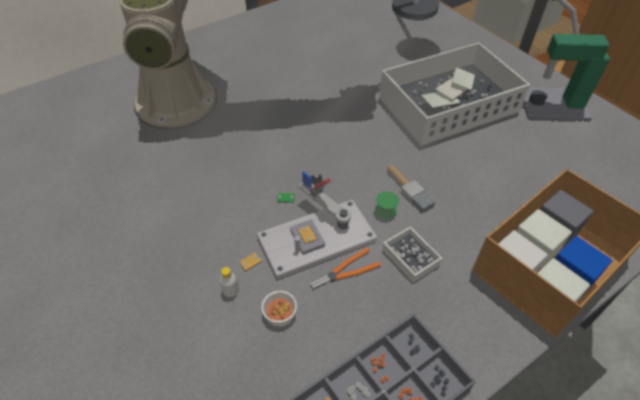

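View pics/top0.png

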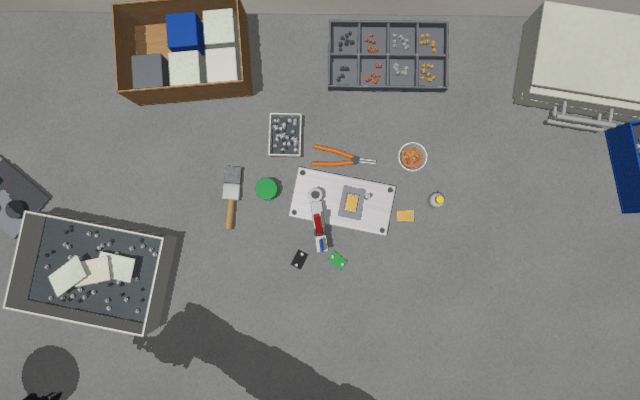

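```bash
sleep 1
```

```text
(no output)
```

View pics/topcrop.png

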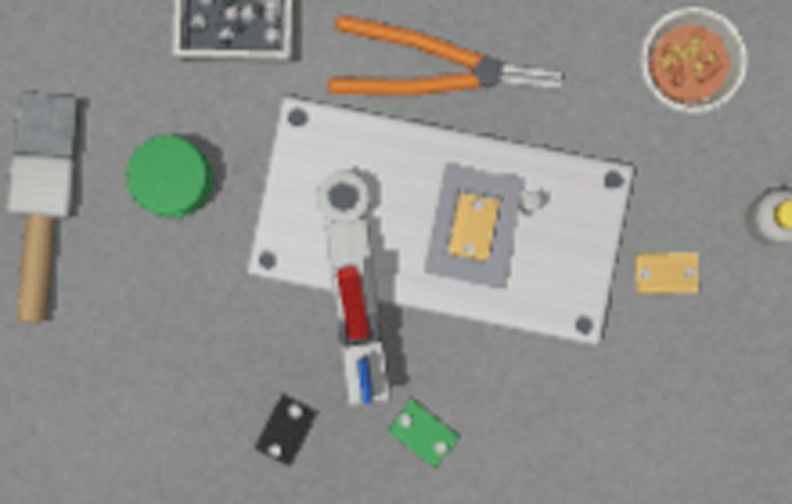

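View pics/scenecrop.png

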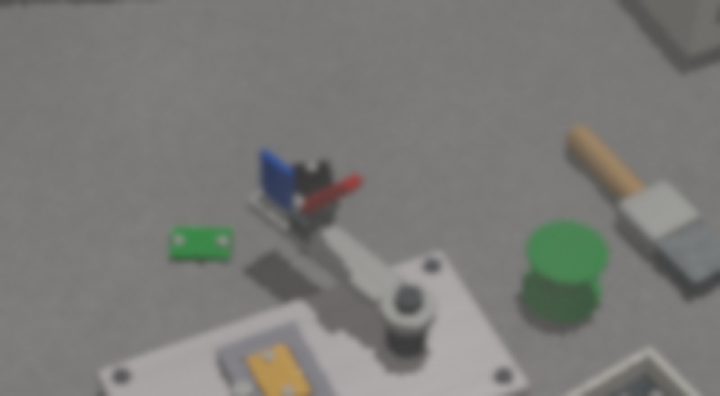

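The top view shows the fixture at about (340,204), with the pivot nut at (316,195) and the strap pointing down the picture to the blue tab at about (321,243). The red lever is at (318,225).

Lookalikes:
- **Tab:** the only blue upright plate here is at (321,243). The blue box in the carton at (184,32) and the blue bin at (628,168) are not it.
- **Lever:** red only at (318,225).
- **Clasp in the nest:** (352,203).
- **Other clasp-like plates:** spare at (405,216), black at (299,260), green at (338,260). Leave these alone.

The close crop confirms the tab and the lever.

```bash
python3 - <<'E'
from h import *
import pickle
p=pickle.load(open("top0.pkl","rb"))
S=lambda a,b:(220+(a+.5)/3.6-.5,140+(b+.5)/3.6-.5)
sc=[pz(p,*S(a,b),18)[:2] for a,b in((297,117),(613,180),(267,259),(585,324))]
print(np.round(sc,1))
piv=pz(p,*S(344,197),64)[:2];print("piv",piv)
y=((sc[0]-sc[1])+(sc[2]-sc[3]));y/=np.linalg.norm(y);print("y ang",np.degrees(np.arctan2(y[1],y[0])))
x=((sc[0]-sc[2])+(sc[1]-sc[3]));print("x ang",np.degrees(np.arctan2(x[1],x[0])))
n=np.array([pz(p,*S(474,227),33)[:2]]);print("clasp",n, "piv-85y",piv-85*y, "screwmean",np.mean(sc,0))
for name in("top","scene"):
    p=pickle.load(open(name+"0.pkl","rb"));C=cloud(p);im=p["pixels"].astype(int)
    r,g,b=im[...,0],im[...,1],im[...,2]
    near=(np.linalg.norm(C[...,:2]-piv,axis=-1)<170)&(p["z_map"]>0)
    bl=near&(b>r+40)&(b>g+30);rd=near&(r>g+60)&(r>b+60)&(C[...,2]>50)&(np.linalg.norm(C[...,:2]-piv,axis=-1)<130)
    for nm,m in(("blue",bl),("red",rd)):
        q=C[m];print(name,nm,len(q),np.round(np.median(q,0),1),np.round(q.min(0)),np.round(q.max(0)))
        v,u=np.nonzero(m);print(u.min(),u.max(),v.min(),v.max())
    # top z check
    for h in(92,):
        v,u=np.nonzero(bl);w=[pz(p,a,c,h)[:2] for a,c in zip(u,v)];print(np.round(np.mean(w,0),1))
        print([ (a,c,np.round(C[c,a])) for a,c in list(zip(u,v))[::4]])
E
```

```text
[[689.1 144.4]
 [651.6 -62.4]
 [595.8 161.9]
 [557.7 -45.5]]
piv [634.2874162  110.37363571]
y ang 79.65791818917394
x ang -10.382154459323116
clasp [[618.5273824   27.86495811]] piv-85y [619.02780845  26.7545926 ] screwmean [623.53627835  49.60729485]
top blue 33 [519.9  94.2  91.1] [509.  92.  54.] [533. 100.  95.]
319 322 240 251
top red 111 [567.7 101.5 103.9] [548.  95.  60.] [589. 109. 130.]
314 321 214 233
[521.   94.7]
[(np.int64(319), np.int64(240), array([533.,  99.,  90.])), (np.int64(320), np.int64(241), array([530.,  97.,  87.])), (np.int64(321), np.int64(242), array([528.,  94.,  91.])), (np.int64(321), np.int64(244), array([524.,  94.,  91.])), (np.int64(320), np.int64(246), array([520.,  96.,  90.])), (np.int64(321), np.int64(247), array([518.,  94.,  94.])), (np.int64(322), np.int64(248), array([515.,  92.,  88.])), (np.int64(320), np.int64(250), array([509.,  97.,  54.])), (np.int64(322), np.int64(251), array([509.,  92.,  90.]))]
scene blue 36 [523.4  96.7  89.6] [510.  93.  83.] [538. 101.  95.]
303 311 172 179
scene red 8 [588.  105.  125.8] [585. 102. 124.] [591. 110. 128.]
326 329 179 181
[525.3  95.6]
[(np.int64(303), np.int64(172), array([510.,  96.,  90.])), (np.int64(305), np.int64(173), array([519.,  96.,  95.])), (np.int64(305), np.int64(174), array([519.,  95.,  92.])), (np.int64(305), np.int64(175), array([520.,  94.,  90.])), (np.int64(304), np.int64(176), array([516.,  94.,  83.])), (np.int64(308), np.int64(176), array([528.,  97.,  93.])), (np.int64(307), np.int64(177), array([524.,  97.,  85.])), (np.int64(311), np.int64(177), array([533., 101.,  91.])), (np.int64(310), np.int64(178), array([533.,  99.,  90.]))]
```

>>> {"fn": "apply_moves", "kwargs": {"deltas": [[0, 0, 0, -0.95], [0, 0, 0, -0.95], [0, 0, 0, -0.95], [0, 0, 0, -0.95], [0, 0, 0, -0.95], [0, 0, 0, -0.95], [0, 0, 0, -0.95], [0, 0, 0, -0.95]], "hand": 0}}

```text
clock: 2.17
ee_pos: [220.6, 531.0, 231.3]
orientation: [-0.252, 3.131, 0.0]
wrist_force: [-0.7, 0.6, 0.9]
finger_gap: 0.001
```

```bash
cat >> h.py <<'E'
piv=np.array([634.3,110.4]);yang=79.66
def st(rad=187.8):
    s=sense();Rm=cv2.Rodrigues(np.array(s["orientation"]))[0]
    ta=np.degrees(np.arctan2(Rm[1,0],Rm[0,0]))%360
    d=np.array(s["ee_pos"])[:2]-piv
    xy=d@Rm[:2,:2]
    pol=np.degrees(np.arctan2(d[1],d[0]))%360
    print("t",round(s["clock"],2),"pos",np.round(s["ee_pos"],1),"toolx ang",round(ta,2),"rel in tool axes (x,y)",np.round(xy,1),"polar",round(np.linalg.norm(d),1),round(pol,1),"F",np.round(s["wrist_force"],1),"gap",round(s["finger_gap"],3),"tilt",np.round(Rm[2],3))
E
python3 -c "
from h import *
st();print(pinch_z() if callable(pinch_z) else pinch_z)"
```

```text
t 2.17 pos [220.6 531.  231.3] toolx ang 189.22 rel in tool axes (x,y) [341.  481.4] polar 589.9 134.5 F [-0.7  0.6  0.9] gap 0.001 tilt [-0.  0. -1.]
18.700000000000003
```

>>> {"fn": "apply_moves", "kwargs": {"deltas": [[-0.5, -0.95, 0, 0.35], [-0.5, -0.95, 0, 0], [-0.5, -0.95, 0, 0], [-0.5, -0.95, 0, 0], [-0.5, -0.95, 0, 0], [-0.5, -0.95, 0, 0], [-0.5, -0.95, 0, 0], [-0.5, -0.95, 0, 0]]}}

```text
clock: 2.83
ee_pos: [322.8, 390.1, 230.7]
orientation: [-0.231, 3.133, 0.003]
wrist_force: [0.0, 0.7, -0.9]
finger_gap: -0.002
```

>>> {"fn": "apply_moves", "kwargs": {"deltas": [[-0.5, -0.95, 0, 0], [-0.5, -0.95, 0, 0], [-0.5, -0.95, 0, 0], [-0.5, -0.95, 0, 0], [-0.5, -0.95, 0, 0], [-0.5, -0.95, 0, 0], [-0.5, -0.95, 0, 0], [-0.5, -0.95, 0, 0]]}}

```text
clock: 3.5
ee_pos: [428.7, 244.1, 231.7]
orientation: [-0.232, 3.13, 0.005]
wrist_force: [0.6, 1.2, 0.2]
finger_gap: -0.0
```

```bash
python3 -c "
from h import *
st()"
```

```text
t 3.5 pos [428.7 244.1 231.7] toolx ang 188.47 rel in tool axes (x,y) [183.7 162.5] polar 245.3 147.0 F [0.6 1.2 0.2] gap -0.0 tilt [-0.003  0.003 -1.   ]
```

>>> {"fn": "apply_moves", "kwargs": {"deltas": [[-0.47, -0.82, 0, 0], [-0.47, -0.82, 0, 0], [-0.47, -0.82, 0, 0], [-0.47, -0.82, 0, 0], [-0.47, -0.82, 0, 0], [-0.47, -0.82, 0, 0], [-0.47, -0.8, 0, 0], [0, 0, 0, 0]]}}

```text
clock: 4.17
ee_pos: [516.6, 131.6, 232.3]
orientation: [-0.225, 3.127, 0.004]
wrist_force: [0.1, 0.3, 0.6]
finger_gap: -0.002
```

```bash
python3 -c "
from h import *
st()
for n in('scene','top'):
    p=read_camera(n);save(p,n+'1')
    a,b,c,d=(110,250,220,440) if n=='scene' else (140,280,220,440)
    cv2.imwrite(f'pics/{n}1c.png',cv2.resize(p['pixels'][a:b,c:d,::-1],None,fx=3.6,fy=3.6))
"
```

```text
t 4.17 pos [516.6 131.6 232.3] toolx ang 188.21 rel in tool axes (x,y) [113.4  37.8] polar 119.6 169.8 F [0.1 0.3 0.6] gap -0.002 tilt [-0.006  0.002 -1.   ]
```

View pics/scene1c.png

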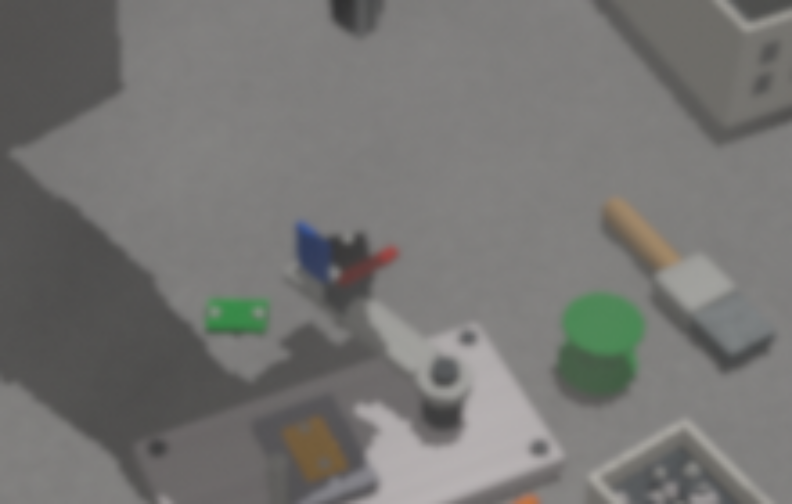

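The closed fingers hang clear above and behind the tab, on its +y side. The tab is intact at crop (313,250), so I'll descend beside it.

>>> {"fn": "apply_moves", "kwargs": {"deltas": [[0.25, 0.5, 0, 0], [0, 0, 1, 0], [0, 0, 1, 0], [0, 0, 1, 0], [0, 0, 1, 0], [0, 0, 1, 0], [0, 0, 0, 0]]}}

```text
clock: 4.85
ee_pos: [502.0, 153.3, 131.8]
orientation: [-0.24, 3.125, 0.012]
wrist_force: [-0.8, 0.3, -0.2]
finger_gap: 0.001
```

```bash
python3 -c "
from h import *
st()
"
```

```text
t 4.85 pos [502.  153.3 131.8] toolx ang 188.8 rel in tool axes (x,y) [124.1  62.6] polar 139.0 162.0 F [-0.8  0.3 -0.2] gap 0.001 tilt [-0.008  0.007 -1.   ]
```

>>> {"fn": "apply_moves", "kwargs": {"deltas": [[-0.15, -0.2, 0.8, 0], [0, -0.2, 0.8, 0], [0, -0.2, 0.8, 0.25], [0, 0, 0.6, 0], [0, 0, 0, 0], [0, 0, 0, 0]]}}

```text
clock: 5.35
ee_pos: [503.6, 150.3, 75.5]
orientation: [-0.228, 3.124, 0.016]
wrist_force: [0.5, 0.2, 1.0]
finger_gap: 0.003
```

```bash
python3 -c "
from h import *
st()
"
```

```text
t 5.35 pos [503.6 150.3  75.5] toolx ang 188.34 rel in tool axes (x,y) [123.5  58.4] polar 136.7 163.0 F [0.5 0.2 1. ] gap 0.003 tilt [-0.01   0.009 -1.   ]
```

>>> {"fn": "apply_moves", "kwargs": {"deltas": [[-0.2, -0.5, 0.2, 0.1], [-0.1, -0.5, 0.05, 0], [0, -0.4, 0, 0], [0, -0.3, 0, 0], [0, 0, 0, 0]]}}

```text
clock: 5.77
ee_pos: [517.7, 116.1, 74.7]
orientation: [-0.22, 3.117, 0.016]
wrist_force: [0.1, 0.3, -0.3]
finger_gap: -0.0
```

```bash
python3 -c "
from h import *
st()
"
```

```text
t 5.77 pos [517.7 116.1  74.7] toolx ang 188.07 rel in tool axes (x,y) [114.6  22. ] polar 116.7 177.2 F [ 0.1  0.3 -0.3] gap -0.0 tilt [-0.017  0.009 -1.   ]
```

>>> {"fn": "apply_moves", "kwargs": {"deltas": [[0.15, -0.3, 0.15, 0], [0.05, -0.37, 0, -0.9], [0.05, -0.37, 0, -0.9], [0.05, -0.37, 0, -0.9], [0.05, -0.37, 0, -0.9]]}}

```text
clock: 6.18
ee_pos: [519.4, 78.8, 72.0]
orientation: [-0.623, 3.057, 0.019]
wrist_force: [1.2, 1.6, 0.1]
finger_gap: 0.002
```

```bash
cat > look.py <<'E'
from h import *
import sys
st()
k=sys.argv[1]
for n in('scene','top'):
    p=read_camera(n)
    a,b,c,d=(110,250,220,440) if n=='scene' else (140,280,220,440)
    cv2.imwrite(f'pics/{n}{k}c.png',cv2.resize(p['pixels'][a:b,c:d,::-1],None,fx=3.6,fy=3.6))
    C=cloud(p);im=p["pixels"].astype(int);r,g,b=im[...,0],im[...,1],im[...,2]
    D=np.linalg.norm(C[...,:2]-piv,axis=-1);near=(D<150)&(p["z_map"]>0)&(C[...,2]>52)&(C[...,2]<140)
    for nm,m in(("blue",near&(b>r+40)&(b>g+30)),("red",near&(r>g+50)&(r>b+50))):
        q=C[m]
        if len(q):
            md=np.median(q,0);d=md[:2]-piv;print(n,nm,len(q),np.round(md,1),"zmax",q[:,2].max().round(),"r",np.linalg.norm(d).round(1),"strap angle",np.round(yang+180-np.degrees(np.arctan2(d[1],d[0]))%360,1))
E
python3 look.py 2
```

```text
t 6.18 pos [519.4  78.8  72. ] toolx ang 203.05 rel in tool axes (x,y) [118.   15.9] polar 119.1 195.4 F [1.2 1.6 0.1] gap 0.002 tilt [-0.024  0.007 -1.   ]
scene blue 84 [532.8  64.9  80.2] zmax 94.0 r 111.3 strap angle 55.5
scene red 43 [582.7  86.4 113.8] zmax 129.0 r 56.9 strap angle 54.7
top red 101 [576.7  84.  107.7] zmax 130.0 r 63.4 strap angle 55.0
```

View pics/scene2c.png

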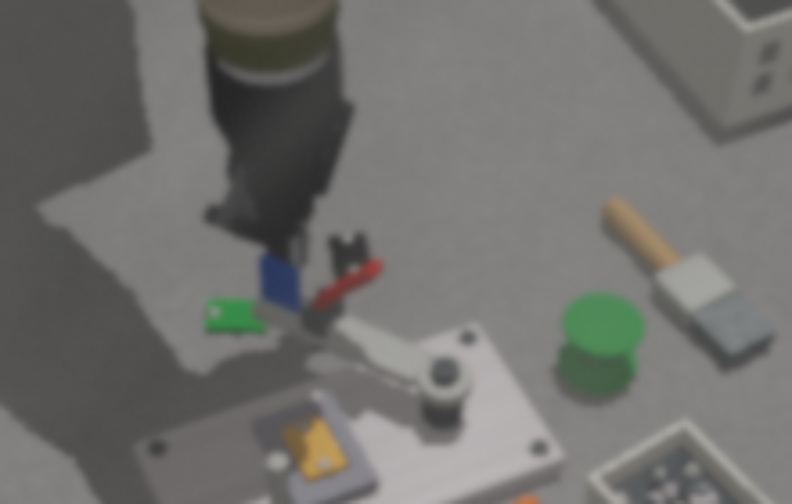

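The finger is pushing the tab and the strap follows, now about 55° from closed. The dark shape beside the lever is the black lookalike plate lying on the table. I'll continue along the arc.

>>> {"fn": "apply_moves", "kwargs": {"deltas": [[0.05, -0.37, 0, -0.9], [0.05, -0.37, 0, -0.9], [0.05, -0.37, 0, -0.9], [0.05, -0.37, 0, -0.9], [0.05, -0.37, 0, -0.9], [0.05, -0.37, 0, -0.9], [0.05, -0.37, 0, -0.9]]}}

```text
clock: 6.87
ee_pos: [539.6, 33.6, 71.0]
orientation: [-1.278, 2.845, 0.021]
wrist_force: [-0.9, 1.5, 0.4]
finger_gap: 0.002
```

```bash
python3 look.py 3
```

```text
t 6.87 pos [539.6  33.6  71. ] toolx ang 228.36 rel in tool axes (x,y) [120.3  19.7] polar 122.0 219.1 F [-0.9  1.5  0.4] gap 0.002 tilt [-0.027  0.003 -1.   ]
scene blue 97 [559.2  27.7  79.6] zmax 94.0 r 111.8 strap angle 31.9
scene red 78 [592.   63.4 105.8] zmax 128.0 r 63.2 strap angle 31.6
top red 38 [599.8  73.3 122. ] zmax 127.0 r 50.7 strap angle 32.5
```

>>> {"fn": "apply_moves", "kwargs": {"deltas": [[0.03, -0.4, 0, -0.9], [0.03, -0.4, 0, -0.9], [0.03, -0.4, 0, -0.9], [0.03, -0.4, 0, -0.9], [0.03, -0.38, 0, -0.9], [0.03, -0.37, 0, -0.9]]}}

```text
clock: 7.47
ee_pos: [571.2, 6.6, 69.5]
orientation: [-1.782, 2.566, 0.023]
wrist_force: [-0.9, -0.1, 1.3]
finger_gap: -0.002
```

```bash
python3 look.py 4
```

```text
t 7.47 pos [571.2   6.6  69.5] toolx ang 249.53 rel in tool axes (x,y) [119.3  22.8] polar 121.5 238.7 F [-0.9 -0.1  1.3] gap -0.002 tilt [-0.023  0.002 -1.   ]
scene blue 92 [591.6   6.   81.2] zmax 94.0 r 112.8 strap angle 11.9
scene red 112 [610.5  51.8 104.3] zmax 127.0 r 63.3 strap angle 11.8
top red 94 [610.8  54.3 110.1] zmax 128.0 r 60.8 strap angle 12.4
```

>>> {"fn": "apply_moves", "kwargs": {"deltas": [[0.03, -0.38, 0, -0.9], [0.03, -0.38, 0, -0.9], [0.0, -0.3, 0, -0.5], [0, -0.2, 0, 0]]}}

```text
clock: 7.9
ee_pos: [591.5, -0.5, 68.4]
orientation: [-1.97, 2.429, 0.026]
wrist_force: [-1.2, -0.9, 0.6]
finger_gap: 0.0
```

```bash
python3 look.py 5
```

```text
t 7.9 pos [ 5.915e+02 -5.000e-01  6.840e+01] toolx ang 258.07 rel in tool axes (x,y) [117.3  18.9] polar 118.8 248.9 F [-1.2 -0.9  0.6] gap 0.0 tilt [-0.022  0.004 -1.   ]
scene blue 89 [6.117e+02 3.000e-01 8.040e+01] zmax 93.0 r 112.4 strap angle 1.3
scene red 124 [622.   48.7 104.6] zmax 128.0 r 63.0 strap angle 1.0
top red 100 [620.7  50.1 109.8] zmax 129.0 r 61.8 strap angle 2.4
```

Nearly there. I'll push gently until the force shows the stop.

>>> {"fn": "apply_moves", "kwargs": {"deltas": [[0, -0.15, -0.1, -0.3], [0, -0.15, 0, 0], [0, -0.15, 0, 0]]}}

```text
clock: 8.25
ee_pos: [597.0, -1.0, 69.9]
orientation: [-1.994, 2.414, 0.033]
wrist_force: [-12.8, 0.2, 8.6]
finger_gap: -0.005
```

```bash
python3 look.py 6
```

```text
t 8.25 pos [597.   -1.   69.9] toolx ang 259.11 rel in tool axes (x,y) [116.4  15.6] polar 117.5 251.5 F [-12.8   0.2   8.6] gap -0.005 tilt [-0.022  0.01  -1.   ]
scene blue 89 [616.6  -1.3  80. ] zmax 94.0 r 113.1 strap angle -1.3
scene red 126 [624.7  47.3 104.1] zmax 128.0 r 63.8 strap angle -1.6
top red 98 [622.9  50.2 110.8] zmax 128.0 r 61.3 strap angle 0.3
```

The force of 12.8 N is well above the hinge's roughly 1.5 N, so the strap is against its stop. Now I'll back off, rise, and go to the lever.

>>> {"fn": "apply_moves", "kwargs": {"deltas": [[0, 0.6, 0, 0], [0, 0.8, 0, 0], [0, 0.6, -0.5, 0], [0, 0, -1, 0], [0, 0, -1, 0], [0, 0, -1, 0], [0, 0, -1, 0], [0, 0, -0.7, 0]]}}

```text
clock: 9.02
ee_pos: [554.6, 6.0, 175.3]
orientation: [-1.987, 2.423, 0.042]
wrist_force: [-0.7, -0.4, -0.2]
finger_gap: -0.001
```

```bash
python3 look.py 7
```

```text
t 9.02 pos [554.6   6.  175.3] toolx ang 258.71 rel in tool axes (x,y) [117.9  57.7] polar 131.3 232.7 F [-0.7 -0.4 -0.2] gap -0.001 tilt [-0.023  0.016 -1.   ]
scene blue 41 [ 6.161e+02 -5.000e-01  9.120e+01] zmax 94.0 r 112.4 strap angle -1.0
scene red 120 [624.3  47.5 104.1] zmax 127.0 r 63.6 strap angle -1.3
top red 109 [622.4  48.  108.3] zmax 127.0 r 63.5 strap angle 0.5
```

View pics/scene7c.png

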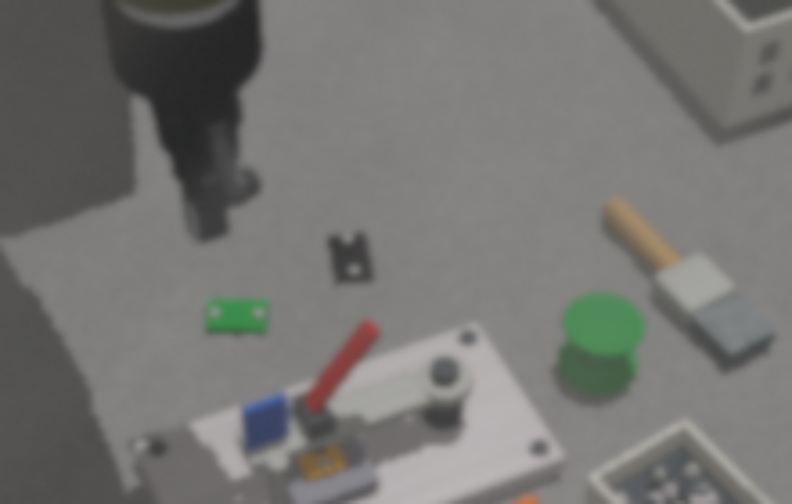

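View pics/top7c.png

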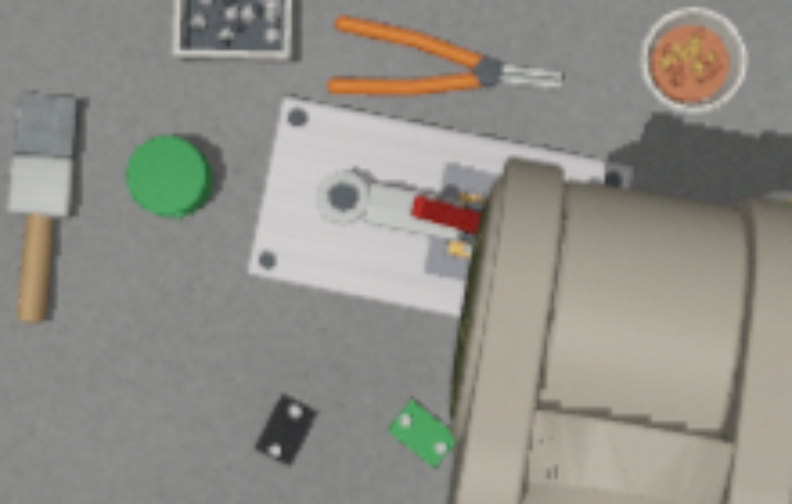

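The scene view shows the strap over the plate, with the tab at crop (265,422). The lever is still raised, its end at (370,328). I'll move above the lever.

>>> {"fn": "apply_moves", "kwargs": {"deltas": [[-0.6, -0.5, 0, 0], [-0.6, -0.5, 0, 0], [-0.6, -0.5, 0, 0], [-0.6, -0.5, 0, 0], [-0.6, -0.5, 0, 0], [-0.3, -0.2, 0, 0], [0, 0, 0, 0]]}}

```text
clock: 9.7
ee_pos: [624.1, 62.0, 171.9]
orientation: [-1.98, 2.427, 0.039]
wrist_force: [-0.1, -0.1, -0.7]
finger_gap: -0.004
```

```bash
python3 look.py 8
```

```text
t 9.7 pos [624.1  62.  171.9] toolx ang 258.4 rel in tool axes (x,y) [49.5  0.3] polar 49.5 258.1 F [-0.1 -0.1 -0.7] gap -0.004 tilt [-0.023  0.014 -1.   ]
scene blue 96 [ 6.167e+02 -5.000e-01  8.070e+01] zmax 94.0 r 112.3 strap angle -1.3
scene red 38 [625.3  60.6 122.7] zmax 130.0 r 50.6 strap angle -0.1
```

>>> {"fn": "apply_moves", "kwargs": {"deltas": [[-0.15, 0, 0.8, 0], [0, 0, 0.8, 0], [0, 0, 0.6, 0], [0, 0, 0.5, 0], [0, 0, 0.5, 0], [0, 0, 0.5, 0]]}}

```text
clock: 10.3
ee_pos: [628.5, 75.2, 110.7]
orientation: [-1.961, 2.398, 0.045]
wrist_force: [-1.2, 7.5, 9.7]
finger_gap: -0.0
```

```bash
python3 look.py 9
```

```text
t 10.3 pos [628.5  75.2 110.7] toolx ang 258.58 rel in tool axes (x,y) [35.6 -1.3] polar 35.7 260.6 F [-1.2  7.5  9.7] gap -0.0 tilt [-0.052 -0.005 -0.999]
scene blue 86 [616.8  -0.7  79.9] zmax 93.0 r 112.5 strap angle -1.4
scene red 64 [626.4  51.4  90. ] zmax 104.0 r 59.5 strap angle -2.7
```

View pics/scene9c.png

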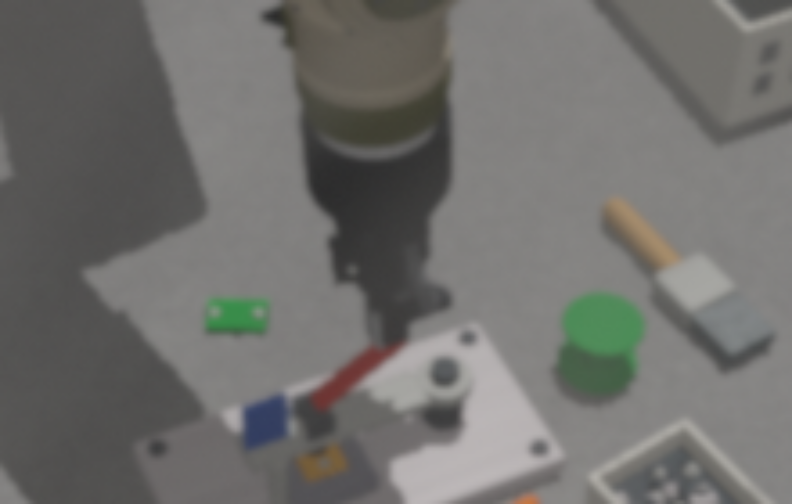

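>>> {"fn": "apply_moves", "kwargs": {"deltas": [[0.15, 0.05, 0.5, 0], [0.1, 0, 0.5, 0], [0.1, 0, 0.5, 0]]}}

```text
clock: 10.65
ee_pos: [627.0, 67.3, 81.5]
orientation: [-1.959, 2.398, 0.035]
wrist_force: [0.2, 4.2, 7.1]
finger_gap: 0.001
```

```bash
python3 look.py 10
```

```text
t 10.65 pos [627.   67.3  81.5] toolx ang 258.52 rel in tool axes (x,y) [43.6 -1.4] polar 43.7 260.3 F [0.2 4.2 7.1] gap 0.001 tilt [-0.049 -0.011 -0.999]
scene blue 90 [ 6.173e+02 -5.000e-01  7.860e+01] zmax 93.0 r 112.2 strap angle -1.6
scene red 63 [629.4  55.2  79.3] zmax 87.0 r 55.4 strap angle -5.2
```

>>> {"fn": "apply_moves", "kwargs": {"deltas": [[-0.2, 0.05, 0.25, 0], [-0.2, 0, 0.2, 0], [0, 0, 0.2, 0]]}}

```text
clock: 11.0
ee_pos: [626.6, 68.1, 75.5]
orientation: [-1.957, 2.412, 0.018]
wrist_force: [-11.2, 7.9, 31.4]
finger_gap: 0.0
```

```bash
python3 look.py 11
```

```text
t 11.0 pos [626.6  68.1  75.5] toolx ang 258.11 rel in tool axes (x,y) [42.9 -1.2] polar 43.0 259.7 F [-11.2   7.9  31.4] gap 0.0 tilt [-0.035 -0.013 -0.999]
scene blue 90 [617.3  -0.9  77.6] zmax 93.0 r 112.6 strap angle -1.6
scene red 66 [629.9  79.6  75.5] zmax 90.0 r 31.1 strap angle -2.2
```

View pics/scene11c.png

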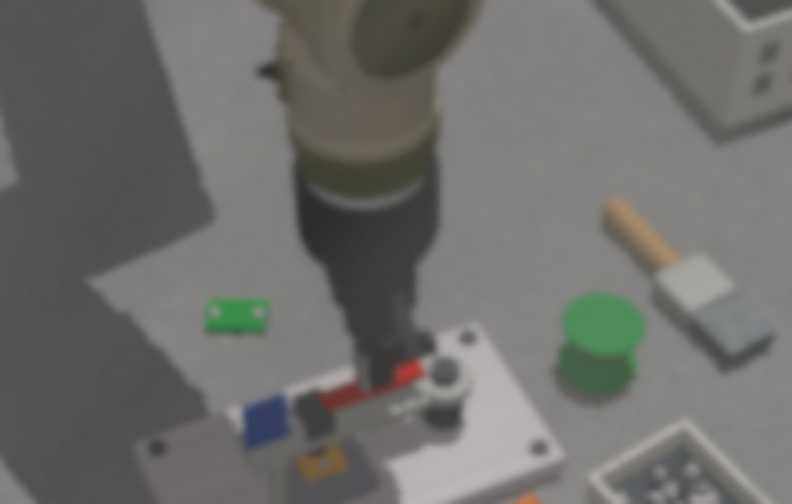

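The lever lies along the strap under the finger, at 31 N. I'll ease off, shift towards the lever's end, and press once more to make sure it is fully down.

>>> {"fn": "apply_moves", "kwargs": {"deltas": [[0, 0, -0.5, 0], [-0.4, 0.05, 0, 0], [-0.35, 0, 0, 0], [0, 0, 0.3, 0], [0, 0, 0.2, 0]]}}

```text
clock: 11.52
ee_pos: [627.4, 82.8, 76.5]
orientation: [-1.955, 2.416, 0.015]
wrist_force: [-0.2, 0.1, -0.7]
finger_gap: 0.0
```

```bash
python3 look.py 12
```

```text
t 11.52 pos [627.4  82.8  76.5] toolx ang 257.99 rel in tool axes (x,y) [28.5  1. ] polar 28.5 256.0 F [-0.2  0.1 -0.7] gap 0.0 tilt [-0.032 -0.013 -0.999]
scene blue 95 [ 6.171e+02 -2.000e-01  7.960e+01] zmax 94.0 r 111.9 strap angle -1.5
scene red 63 [628.3  56.2  75.9] zmax 89.0 r 54.6 strap angle -4.0
top blue 13 [611.5  -8.7  90. ] zmax 93.0 r 121.3 strap angle 0.5
```

>>> {"fn": "apply_moves", "kwargs": {"deltas": [[0, 0, 0.15, 0], [0, 0, 0.15, 0]]}}

```text
clock: 11.78
ee_pos: [628.2, 82.7, 75.0]
orientation: [-1.954, 2.415, 0.012]
wrist_force: [-12.5, -0.0, 34.2]
finger_gap: 0.003
```

```bash
python3 -c "
from h import *
st()"
```

```text
t 11.78 pos [628.2  82.7  75. ] toolx ang 257.98 rel in tool axes (x,y) [28.4  0.2] polar 28.4 257.5 F [-12.5  -0.   34.2] gap 0.003 tilt [-0.032 -0.016 -0.999]
```

That is firm contact, 34 N at z = 75 mm, so the lever is on its stop. I'll retract straight up and clear.

>>> {"fn": "apply_moves", "kwargs": {"deltas": [[0, 0, -0.3, 0], [0, 0, -0.6, 0], [0, 0, -1, 0], [0, 0, -1, 0], [0, 0, -1, 0], [0, 0, -1, 0], [0, 0, -1, 0], [0, 0, -1, 0]]}}

```text
clock: 12.45
ee_pos: [618.9, 77.4, 207.7]
orientation: [-1.963, 2.429, 0.032]
wrist_force: [0.5, -0.2, -0.7]
finger_gap: -0.003
```

>>> {"fn": "apply_moves", "kwargs": {"deltas": [[0, 1, 0, 0], [0, 1, 0, 0], [0, 1, 0, 0], [0, 1, 0, 0], [0, 1, 0, 0], [0, 1, 0, 0], [0, 1, 0, 0], [0, 1, 0, 0]]}}

```text
clock: 13.12
ee_pos: [460.9, 109.4, 205.3]
orientation: [-1.957, 2.435, 0.029]
wrist_force: [0.1, 0.2, -0.5]
finger_gap: 0.002
```

>>> {"fn": "apply_moves", "kwargs": {"deltas": [[-1, 0, 0, 0], [-1, 0, 0, 0], [-1, 0, 0, 0], [-1, 0, 0, 0], [-1, 0, 0, 0], [-1, 0, 0, 0], [0, 0, 0, 0], [0, 0, 0, 0]]}}

```text
clock: 13.78
ee_pos: [478.4, 229.7, 201.1]
orientation: [-1.963, 2.449, 0.04]
wrist_force: [-1.2, 0.2, -0.6]
finger_gap: 0.001
```

```bash
python3 look.py 13; python3 - <<'E'
from h import *
import pickle
for n in("top","scene"):
    p=read_camera(n);q=pickle.load(open(n+"0.pkl","rb"))
    for t in("stud_tray","stud_cup","oil_bottle","spool","brush","spare_clasp","pliers"):
        a=look_for(p,t);print(n,t,[np.round(r["at"]).tolist() for r in a[:3]])
E
```

```text
t 13.78 pos [478.4 229.7 201.1] toolx ang 257.42 rel in tool axes (x,y) [-82.5 178.1] polar 196.3 142.6 F [-1.2  0.2 -0.6] gap 0.001 tilt [-0.018  0.018 -1.   ]
scene blue 42 [616.2   1.   91.7] zmax 95.0 r 110.9 strap angle -0.9
scene red 162 [628.3  66.3  75.7] zmax 79.0 r 44.5 strap angle -2.6
top blue 39 [ 6.135e+02 -3.000e-01  9.100e+01] zmax 95.0 r 112.6 strap angle 0.3
top red 175 [626.1  65.4  75.2] zmax 80.0 r 45.7 strap angle 0.0
top stud_tray [[284.0, 131.0]]
top stud_cup [[411.0, 151.0]]
top oil_bottle [[436.0, 199.0], [350.0, 205.0]]
top spool [[269.0, 186.0], [405.0, 212.0]]
top brush [[229.0, 191.0]]
top spare_clasp [[407.0, 213.0], [346.0, 162.0]]
top pliers [[342.0, 161.0]]
scene stud_tray [[249.0, 265.0], [414.0, 256.0]]
scene stud_cup [[278.0, 307.0], [324.0, 215.0], [315.0, 226.0]]
scene oil_bottle [[225.0, 283.0]]
scene spool [[384.0, 204.0]]
scene brush [[410.0, 191.0]]
scene spare_clasp [[253.0, 264.0]]
scene pliers [[344.0, 270.0]]
```

View pics/scene13c.png

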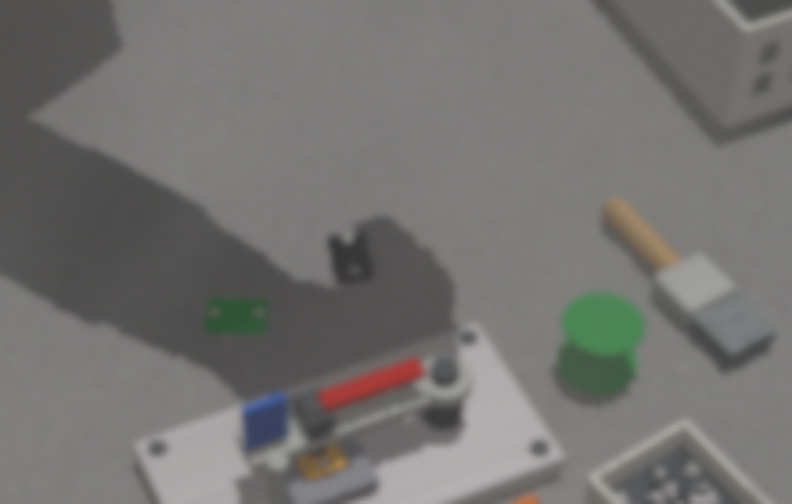

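View pics/top13c.png

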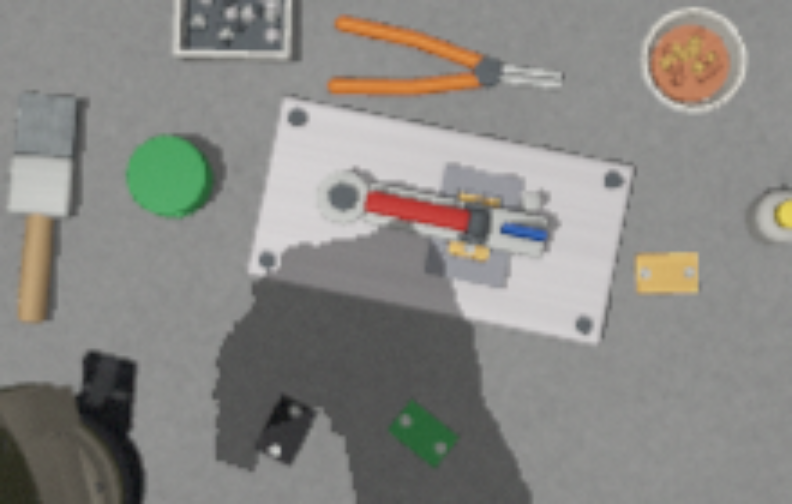

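The strap lies over the plate against the pin at crop (537,200), and the lever is flat along it. The bystanders are where they started. One flatness check on the lever, then I hand in.

```bash
python3 - <<'E'
from h import *
for n in("top","scene"):
    p=read_camera(n);C=cloud(p);im=p["pixels"].astype(int);r,g,b=im[...,0],im[...,1],im[...,2]
    m=(r>g+60)&(r>b+60)&(C[...,2]>65)&(C[...,2]<95)&(np.linalg.norm(C[...,:2]-piv,axis=-1)<100)
    q=C[m];d=np.linalg.norm(q[:,:2]-piv,axis=1);c=np.polyfit(d,q[:,2],1);print(n,len(q),"slope rad",-c[0].round(3),"z@45",np.polyval(c,45).round(1))
    ax=np.linalg.svd(q[:,:2]-q[:,:2].mean(0))[2][0];print("axis deg",np.degrees(np.arctan2(ax[1],ax[0]))%180,"vs",yang)
st();print(hand_in())
E
```

```text
top 168 slope rad -0.006 z@45 75.2
axis deg 79.2873198621633 vs 79.66
scene 152 slope rad -0.002 z@45 75.8
axis deg 79.99271219319517 vs 79.66
t 14.78 pos [478.9 229.4 202.2] toolx ang 257.34 rel in tool axes (x,y) [-82.1 177.7] polar 195.8 142.6 F [-0.7  0.1 -0.1] gap -0.001 tilt [-0.02   0.016 -1.   ]
the job is handed in; nothing more can be done
None
```

The plate is clamped and the job is handed in at 14.8 s on the robot's clock. I swung the strap closed by pushing the blue tab with the closed fingers. Then I pressed the red lever down from above and moved the arm clear.

- **Strap:** at the stop the push force rose to 12.8 N, against about 1.5 N for the hinge. In the last pictures the lever, which lies along the strap, points within 0.4° of the closed direction.
- **Lever:** it met firm resistance at 34 N with the fingertip at 75 mm. Both cameras then showed it flat (slope under 0.01 rad), its upper face at 75 to 76 mm.
- **Pad:** it is hidden under the strap, so I took its pressing on the plate from the lever being down; I did not see it.
- **Surroundings:** the plate is still in its nest, the bystanders and the black and green lookalikes look unmoved, and the wrist force is near zero.

The two cameras disagreed slightly on the closed strap's angle from the tab and lever positions. The top view gave 0° to 0.3° and the scene view −0.9° to −2.6°, which I put down to the 2 mm calibration. In the last scene picture, the network's best match for the stud tray was a spot by the spare clasp; its second match was the tray in its place.

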